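Key the stop post into its jig seat

TASK

The orange stop post lies on the wooden offcut: stand it upright on its metal foot on the saw table and let go of it. Then take it afresh by the upper end of its handle, set it in the mouth of the jig's steel seat with its brass lugs resting on the rim between the slots, and turn it under light pressure until it drops fully home; leave it standing there and do not disturb the other tools.

Things in the scene. Friction and masses are not known exactly. Their poses are not given: they have to be found in the camera images.
- post: the loose stop post, 100 mm long, 0.14 to 0.26 kg. Origin: centre of its foot's flat end face; +z runs along its axis to the handle's free end. Along z: 0 to 12 mm steel pilot, 30 mm across (tapered to 26 mm in the first 4 mm); 12 to 20 mm three brass lugs, 9 mm wide, reaching 29 mm from the axis, 120 degrees apart, one along +x; 20 to 100 mm handle. It can stand on its foot
- post_handle (a point): middle of the post's handle, on its axis, 60 mm from the foot's end; axes as the post's. The handle is a plain round orange bar, 37 mm in diameter, 80 mm long, with two thin black bands. At the start the post lies level on the offcut, on two lugs and the handle, third lug (+x) upwards, its axis 18 mm above the offcut's top and 48 mm above the table
- seat: the fixed jig plate: aluminium, 120 x 100 x 12 mm (120 along x) with four low bolt heads; origin at the centre of its underside, on the saw table (height 0), z up. In its middle stands a round steel boss, 70 mm in diameter, its rim 40 mm above the table, with a 33 mm bore and three open radial slots in the rim, 13 mm wide, 10 mm deep, 120 degrees apart, one along +x
- seat_mouth (a point): centre of the bore in the plane of the boss's rim, 40 mm above the table; z up, x along one slot. With its lugs on the rim between slots the post's foot is 12 mm below this point; with the lugs in the slots it drops 8 mm more, till the handle's lower end lies on the rim (foot 20 mm below). Any lug fits any slot: it drops every 120 degrees, within about 4 degrees
- rest_board: loose wooden offcut, 60 x 120 x 30 mm (120 mm along its y), lying flat, on which the post lies lengthwise, handle end toward the offcut's +y. Origin: centre of the underside. It may be shifted
- hex_key: loose black hex key, 38 x 104 x 9 mm, a bystander; origin at the centre of its underside
- screwdriver: loose orange screwdriver, 29 x 202 x 30 mm, a bystander; origin at the centre of its underside
- tape: loose roll of tape, 96 mm across, 25 mm high, a bystander; origin at the centre of its underside
- sanding_block: loose sanding block, 62 x 112 x 34 mm, a bystander; origin at the centre of its underside
Not all that is in view belongs to the job. There is more than one size of the post; the job needs the largest.

How it is judged:
By the outcome, as a careful person would: the job done as asked, in the order asked, and still so for the second after the job is handed in, with the robot touching nothing.
It also fails if it takes over 58 s, if anything falls off the work surface, if the arm or the gripper's body presses on something with over 40 N, if the wrist force passes 120 N, or if a joint passes its speed limit or range.

ROBOT

A 6-joint arm with a two-finger parallel gripper is mounted at the origin on a cart in front of the work surface, level with it; the furniture and walls round the work are solid. World frame = base frame: x ahead of the robot, y to its left, z up, the work surface at z = 0. Lengths are in m, angles in rad, forces in N, time in s.
With the tool pointing down it reaches from about 0.3 to 0.775 m from the base axis. Payload 14.6 kg.
Tool frame: the origin (TCP) lies at the very end of the fingers, on their centre line; the grasp point (between the pads) lies behind it (ctrl.hold_point_z is the z of the grasp point in the tool frame, in m); z points along the fingers, y is the line along which they close (so a half turn about z gives the same grasp; the last joint's range is limited). The gripper opens to 94 mm and grips with 3 to 60 N. Pads are 16 mm wide; open, the fingers measure 119 mm over their backs; the gripper's body (75 mm by 177 mm) begins 78 mm behind the grasp point.
Start: joints at [-1.245, 0.3, 1.521, -0, 1.321, -0.067], TCP at [0.211, -0.508, 0.168] pointing down, gripper open.
Joint ranges: [-3.03, 3.03], [-0.79, 2.21], [0.23, 2.52], [-1.04, 4.18], [0, 3.07], [-2.55, 2.55]. Speed limits (rad/s): [2.22, 2.22, 2.57, 3.14, 3.14, 3.14].

INTERFACE

Orientations are given as [roll, pitch, yaw] about the fixed x, y, z axes, in that order (R = Rz(yaw) Ry(pitch) Rx(roll)).
In Python, from bench import ctrl, capture, get_calibration, job_done gives the robot as it stands. The module is installed in compiled form; this text tells all that it offers. Calls block until the motion is done:
- ctrl.move_pose(position, orientation): joint-space move of the TCP to a pose.
- ctrl.servo_line(position, feed=0.15, rotation=None): straight line of the TCP; rotation=None keeps the orientation; feed is the mean speed in m/s.
- ctrl.goto_joints(angles): joint-space move.
- ctrl.let_go() and ctrl.clamp(strength=None): open the fingers fully, or close them until they stop; strength is the grip in N (None keeps the last).
- ctrl.hold(seconds).
- ctrl.ik(position, orientation): joint angles nearest the present ones, or None.
- capture(name): name is "side" or "top" or "wrist"; returns the picture (400x640x3 uint8, blue, green, red); there is no depth.
- get_calibration(name): a dict with "fx", "fy", "cx", "cy" (pixels), "rvec" (rotation vector, rad) and "tvec" (3), from world to camera coordinates, as OpenCV has them. Camera axes: x right, y down, z forward; pixel columns grow to the right and rows downward; lengths in m; the calibration is good to about 2 mm. A picture is of the moment at which its call begins: read the wrist's pose just before it. get_calibration takes no time and is no camera call; for the wrist camera it gives the pose at the moment of the call.
A pose or a line that the arm cannot do raises ctrl.Unreachable and nothing moves.
- job_done(): hands the job in; it is judged then, once.
Readings, each from a call of its own:
- ctrl.get_t(): time.
- ctrl.get_joint_positions(): joint angles.
- ctrl.get_dq(): joint speeds.
- ctrl.get_joint_efforts(): joint torques, N m.
- ctrl.get_tool_pos(): TCP position.
- ctrl.get_ee_rot(): TCP orientation.
- ctrl.get_contact_force(): force on the tool from outside, world axes, zero at the start.
- ctrl.get_moment(): the same for the moment, N m.
- ctrl.get_gripper_width(): finger opening in m.
- ctrl.get_finger_force(): force on a finger pad.
Only numpy, scipy, OpenCV 4.12 (cv2) and the standard library are available. Lean on these libraries where they do the work, as an engineer would, in place of code of your own. Each camera call takes 0.05 s, during which the arm holds its last target. There are 200 camera calls.

## Working session

There is one attempt and no reset: what is moved stays moved. The work goes in short steps, each a Python script; the robot and the scene stay as the last script left them, time stands still between calls to the robot, and variables do not carry over. Pictures are saved under pics/ and viewed, at most 13 in all, crops included, and the job is handed in when it is done.

```bash
mkdir -p pics; cat > h.py <<'E'
import numpy as np,cv2
from bench import ctrl,capture,get_calibration,job_done
def ray(c,u,v):
    R=cv2.Rodrigues(np.array(c["rvec"],float))[0];t=np.array(c["tvec"],float).ravel()
    d=R.T@np.array([(u-c["cx"])/c["fx"],(v-c["cy"])/c["fy"],1.]);return -R.T@t,d
def onz(c,u,v,z):
    o,d=ray(c,u,v);return o+d*(z-o[2])/d[2]
def proj(c,P):
    K=np.array([[c["fx"],0,c["cx"]],[0,c["fy"],c["cy"]],[0,0,1.]])
    return cv2.projectPoints(np.array(P,float).reshape(-1,1,3),np.array(c["rvec"],float),np.array(c["tvec"],float),K,None)[0][:,0]
E
python3 - <<'E'
from h import *
a=capture("top");cv2.imwrite("pics/top0.png",a);b=capture("side");cv2.imwrite("pics/side0.png",b)
for n in("top","side"):
    c=get_calibration(n);print(n,{k:np.round(v,4).tolist() for k,v in c.items()},ray(c,320,200)[0])
print(ctrl.hold_point_z,ctrl.get_ee_rot(),ctrl.get_t())
E
```

```text
top {'fx': 381.5191, 'fy': 381.5191, 'cx': 317.1867, 'cy': 202.4335, 'rvec': [2.1024, -2.1507, 0.2027], 'tvec': [-0.0178, 0.5294, 1.0756]} [ 0.32194824 -0.02186657  1.15476205]
side {'fx': 485.3375, 'fy': 485.3375, 'cx': 330.7812, 'cy': 192.937, 'rvec': [0.1116, 2.6514, -1.641], 'tvec': [0.5304, 0.0386, 1.2079]} [0.59439601 1.02322444 0.58430562]
-0.0188 [-3.14057407e+00 -1.05237099e-04  3.92747207e-01] 0.1
```

View pics/top0.png

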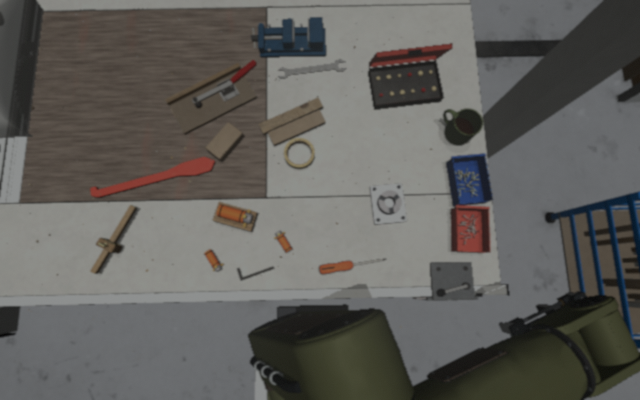

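View pics/side0.png

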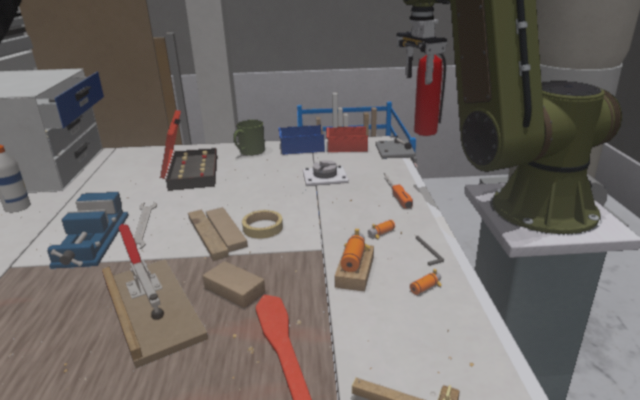

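The top view shows three orange posts. One is on the wooden offcut at (236,215) and two smaller ones lie on the table at (213,260) and (284,241). The one on the offcut is the largest and matches the description. The seat is at (389,204). I'll confirm with an enlarged crop and measure.

```bash
python3 - <<'E'
from h import *
a=cv2.imread("pics/top0.png");c=get_calibration("top")
crop=np.hstack([cv2.resize(a[190:280,195:300],None,fx=4,fy=4,interpolation=cv2.INTER_CUBIC),cv2.resize(a[170:260,350:430],None,fx=4,fy=4,interpolation=cv2.INTER_CUBIC)])
cv2.imwrite("pics/crop0.png",crop)
h=cv2.cvtColor(a,cv2.COLOR_BGR2HSV)
m=cv2.inRange(h,(5,150,120),(18,255,255));m=cv2.morphologyEx(m,cv2.MORPH_CLOSE,np.ones((5,5)))
for k in cv2.findContours(m,0,2)[0]:
    if cv2.contourArea(k)<40:continue
    r=cv2.minAreaRect(k);b=cv2.boxPoints(r);print(np.round(r[0],1),np.round(r[1],1),[onz(c,*p,.055)[:2].round(3).tolist() for p in b])
print("seat",onz(c,389,204,.04), "board",onz(c,236,216.5,.03))
E
```

```text
[335.9 266.9] [ 6.9 30.7] [[0.344, -0.034], [0.356, -0.121], [0.337, -0.123], [0.325, -0.037]]
[211.8 258.8] [13.2  5.3] [[0.383, 0.291], [0.391, 0.278], [0.358, 0.258], [0.351, 0.271]]
[283.7 242.6] [11.7  5.3] [[0.423, 0.084], [0.431, 0.071], [0.402, 0.054], [0.394, 0.067]]
[230.1 212.7] [25.6  9.6] [[0.5, 0.264], [0.527, 0.258], [0.506, 0.185], [0.479, 0.192]]
seat [ 0.52105694 -0.24317839  0.04      ] board [0.49527526 0.21262994 0.03      ]
```

View pics/crop0.png

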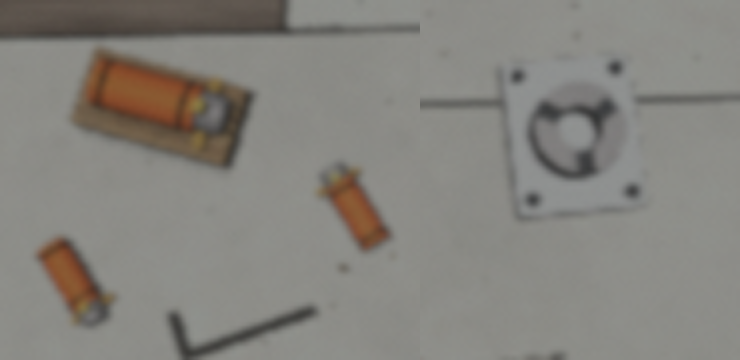

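The crop shows the post on the offcut is clearly the largest. Its foot and brass lugs point to the right (−y) and its handle to +y. The seat slots are visible, one pointing image-down. Next I'll check IK for a 45° tilted grasp and move above the post.

```bash
cat >> h.py <<'E'
from scipy.spatial.transform import Rotation as Ro
UP=np.array([0,0,1.])
def rpy(M): return Ro.from_matrix(M).as_euler("xyz")
def tool(a,d,th,sg):  # a post axis, d the side away from the palm
    z=-np.sin(th)*a+np.cos(th)*d; y=sg*np.cross(a,d); return np.stack([np.cross(y,z),y,z],1)
def tcp(M,g): return np.array(g)-M[:,2]*ctrl.hold_point_z
def dirv(deg): return np.array([np.cos(np.radians(deg)),np.sin(np.radians(deg)),0])
E
python3 - <<'E'
from h import *
g0=np.array([.503,.225,.052])
for th in(35,45,55):
  for sg in(1,-1):
    M=tool(dirv(74),-UP,np.radians(th),sg)
    q=[ctrl.ik(tcp(M,g0+[0,0,h]),rpy(M)) for h in(0,.12)]
    res=[]
    for yaw in (-60,-30,-7,20,50,80):
        F=tool(UP,dirv(yaw),np.radians(th),sg)
        f=[ctrl.ik(tcp(F,[.47,-.06,.06+h]),rpy(F)) for h in(0,.1)]
        if all(x is not None for x in f):res.append((yaw,np.round(f[0],2).tolist()))
    print(th,sg,[None if x is None else np.round(x,2).tolist() for x in q],res)
E
```

```text
35 1 [[0.56, 0.75, 1.29, -0.39, 1.57, -2.21], [0.56, 0.62, 1.21, -0.4, 1.77, -2.29]] [(50, [-0.74, 0.4, 2.11, 1.15, 1.11, 2.29]), (80, [-0.67, 0.59, 1.78, 0.81, 1.43, 2.24])]
35 -1 [[0.56, 0.75, 1.29, -0.39, 1.57, 0.93], [0.56, 0.62, 1.21, -0.4, 1.77, 0.85]] [(-7, [-0.29, 0.14, 2.51, 2.85, 0.49, -1.41]), (20, [-0.65, 0.23, 2.39, 1.72, 0.77, -0.93]), (50, [-0.74, 0.4, 2.11, 1.15, 1.11, -0.85]), (80, [-0.67, 0.59, 1.78, 0.81, 1.43, -0.9])]
45 1 [[0.59, 0.86, 1.19, -0.48, 1.73, -2.19], [0.59, 0.72, 1.13, -0.5, 1.9, -2.28]] [(-7, [-0.27, 0.06, 2.42, 2.45, 0.16, 2.15]), (80, [-0.61, 0.49, 1.81, 0.72, 1.32, 2.34])]
45 -1 [[0.59, 0.86, 1.19, -0.48, 1.73, 0.95], [0.59, 0.72, 1.13, -0.5, 1.9, 0.86]] [(-7, [-0.27, 0.06, 2.42, 2.45, 0.16, -0.99]), (20, [-0.56, 0.14, 2.33, 1.4, 0.6, -0.53]), (50, [-0.66, 0.31, 2.09, 1.0, 1.0, -0.65]), (80, [-0.61, 0.49, 1.81, 0.72, 1.32, -0.8])]
55 1 [[0.62, 0.97, 1.09, -0.56, 1.88, -2.18], [0.62, 0.82, 1.05, -0.6, 2.03, -2.29]] [(-60, [0.12, 0.23, 2.1, -0.87, 0.76, 0.24]), (-30, [-0.04, 0.09, 2.27, -0.89, 0.35, -0.31]), (-7, [-0.25, 0.05, 2.32, 0.4, 0.18, -2.07])]
55 -1 [[0.62, 0.97, 1.09, -0.56, 1.88, 0.96], [0.62, 0.82, 1.05, -0.6, 2.03, 0.85]] [(-7, [-0.25, 0.05, 2.32, 0.4, 0.18, 1.07]), (20, [-0.47, 0.11, 2.25, 0.95, 0.54, -0.02]), (50, [-0.57, 0.25, 2.06, 0.8, 0.91, -0.4]), (80, [-0.54, 0.41, 1.84, 0.61, 1.21, -0.68])]
```

```bash
python3 - <<'E'
from h import *
M=tool(dirv(74),-UP,np.radians(45),-1)
ctrl.move_pose(tcp(M,np.array([.503,.225,.052])+.13*-M[:,2]),rpy(M))
c=get_calibration("wrist");a=capture("wrist");cv2.imwrite("pics/w1.png",a)
import pickle;pickle.dump(c,open("c1.pkl","wb"))
print(ctrl.get_t(),proj(c,[[.503,.225,.048],[.503,.225,.0665],[*(np.array([.503,.225])+.04*dirv(74)[:2]),.0665]]).round())
E
```

```text
3.3333 [[319. 187.]
 [319. 200.]
 [319. 180.]]
```

View pics/w1.png

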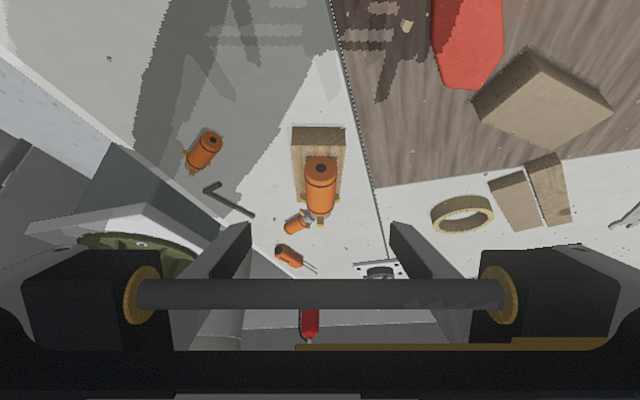

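The wrist view shows the post centred in column 320, with its free-end face around (321,166) and its lugs near (320,220). It lines up with the fingers. I'll cast rays to fix its position along the axis.

```bash
python3 - <<'E'
from h import *;import pickle
c=pickle.load(open("c1.pkl","rb"));a=cv2.imread("pics/w1.png")
h=cv2.cvtColor(a,cv2.COLOR_BGR2HSV);m=cv2.inRange(h,(5,130,80),(18,255,255))
m[:150]=0;m[230:]=0;m[:,:300]=0;m[:,345:]=0
for v in range(152,224,8):
    u=np.where(m[v])[0]
    print(v,(u.min(),u.max()) if len(u) else None)
print("face",onz(c,321,166.5,.048),"handle bottom edge",onz(c,320,213,.066))
E
```

```text
152 None
160 (np.int64(309), np.int64(332))
168 (np.int64(305), np.int64(336))
176 (np.int64(305), np.int64(335))
184 (np.int64(305), np.int64(335))
192 (np.int64(306), np.int64(334))
200 (np.int64(306), np.int64(334))
208 (np.int64(308), np.int64(331))
216 (np.int64(300), np.int64(322))
face [0.51620098 0.26254243 0.048     ] handle bottom edge [0.49508772 0.19343533 0.066     ]
```

```bash
python3 - <<'E'
from h import *
th=np.radians(45)
M=tool(dirv(73.5),-UP,th,-1);g=np.array([.505,.228,.052])
ctrl.move_pose(tcp(M,g-.06*M[:,2]),rpy(M))
ctrl.servo_line(tcp(M,g),.12)
print(ctrl.get_contact_force())
ctrl.clamp(30);print("w",ctrl.get_gripper_width(),ctrl.get_contact_force())
ctrl.servo_line(tcp(M,g+[0,0,.12]),.15)
print("w",ctrl.get_gripper_width(),ctrl.get_contact_force())
F=tool(UP,dirv(60),th,-1)
ctrl.move_pose(tcp(F,[.47,-.06,.13]),rpy(F))
print("w",ctrl.get_gripper_width(),ctrl.get_contact_force(),ctrl.get_t())
b=capture("side");cv2.imwrite("pics/side1.png",np.hstack([cv2.resize(b[100:300,220:480],None,fx=3,fy=3)]))
E
```

```text
[ 0.71884381  0.10531049 -0.02620562]
w 0.0005931670102995618 [ 4.52907999 -1.69233326 29.59744579]
w 0.00043720401955535333 [ 1.04386193  0.19792086 -0.04907702]
w 0.00048319050551576053 [ 0.44817531  0.56164786 -0.52411667] 8.2833
```

View pics/side1.png

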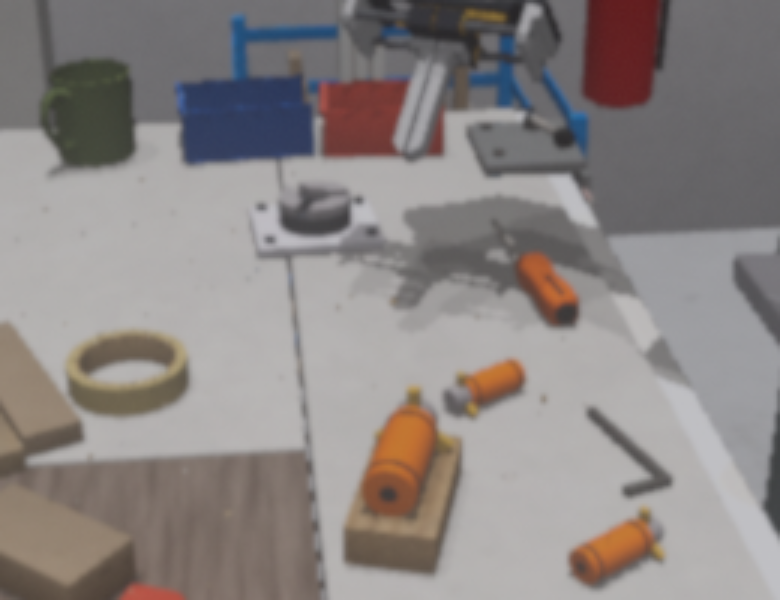

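The fingers closed on nothing. The side picture shows the post still on the offcut at crop (400,460). I need to see where it is now relative to where I grasped.

```bash
python3 - <<'E'
from h import *
ctrl.let_go()
a=capture("top");b=capture("side");ct,cs=get_calibration("top"),get_calibration("side")
F=tool(UP,dirv(60),np.radians(45),-1)
print(ctrl.get_tool_pos(),tcp(F,[.47,-.06,.13]),ctrl.get_gripper_width())
def blob(im,box):
    h=cv2.cvtColor(im,cv2.COLOR_BGR2HSV);m=cv2.inRange(h,(5,150,100),(18,255,255));m=cv2.morphologyEx(m,cv2.MORPH_CLOSE,np.ones((5,5)))
    k=np.zeros_like(m);x0,y0,x1,y1=box;k[y0:y1,x0:x1]=m[y0:y1,x0:x1]
    r=cv2.minAreaRect(cv2.findNonZero(k));return r
for im in(a,cv2.imread("pics/top0.png")):
    r=blob(im,(205,195,262,232));print("top",np.round(r[0],1),np.round(r[1],1),r[2])
for im in(b,cv2.imread("pics/side0.png")):
    r=blob(im,(335,225,372,275));print("side",np.round(r[0],1),np.round(r[1],1),r[2])
rt=blob(a,(205,195,262,232))[0];rs=blob(b,(335,225,372,275))[0]
o1,d1=ray(ct,*rt);o2,d2=ray(cs,*rs);s=np.linalg.lstsq(np.stack([d1,-d2],1),o2-o1,rcond=None)[0]
print("tri",o1+s[0]*d1,o2+s[1]*d2)
G=np.array([.505,.228,.048]);print("proj of guess",proj(ct,[G]),proj(cs,[G]))
cv2.imwrite("pics/s2.png",cv2.resize(np.vstack([b[220:300,320:400],a[190:250,200:280]]),None,fx=4,fy=4,interpolation=cv2.INTER_CUBIC))
E
```

```text
[ 0.47661541 -0.04847219  0.11667869] [ 0.4766468  -0.0484874   0.11670639] 0.09376435986439599
top [230.1 213.3] [25.8 11. ] 17.10272979736328
top [230.2 213. ] [26.  10.9] 15.945395469665527
side [353.8 249.6] [16.4 30.4] 18.434946060180664
side [353.6 248.4] [16.5 27.6] 14.03624439239502
tri [0.50081731 0.22417137 0.05760217] [0.50152761 0.22403298 0.05768694]
proj of guess [[229.54533633 212.43171793]] [[352.26619667 254.95376031]]
```

View pics/s2.png

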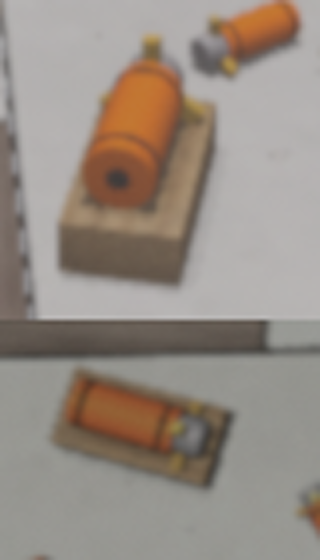

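The picture shows the post undisturbed on the offcut with its +x lug still up, so the fingers must have slipped over it. I'll go back and watch the clamp with a light grip.

```bash
python3 - <<'E'
from h import *
M=tool(dirv(73.5),-UP,np.radians(45),-1);g=np.array([.505,.228,.052])
ctrl.move_pose(tcp(M,g+[0,0,.12]),rpy(M))
ctrl.servo_line(tcp(M,g),.15)
def snap():
    b=capture("side");w=capture("wrist")
    return np.hstack([cv2.resize(b[190:290,300:400],(300,300),interpolation=cv2.INTER_CUBIC),cv2.resize(w,(480,300))])
p1=snap();print(ctrl.get_tool_pos(),tcp(M,g))
ctrl.clamp(5);print(ctrl.get_gripper_width(),ctrl.get_contact_force(),ctrl.get_finger_force(),ctrl.get_tool_pos())
p2=snap();cv2.imwrite("pics/d1.png",np.vstack([p1,p2]));print(ctrl.get_t())
E
```

```text
[0.5016806  0.21554806 0.0397342 ] [0.50122441 0.21525383 0.03870639]
0.025329695920623823 [-0.4489436   0.16290093 -0.36767817] 3.9663135074079037 [0.50115837 0.21524831 0.03871645]
13.675
```

View pics/d1.png

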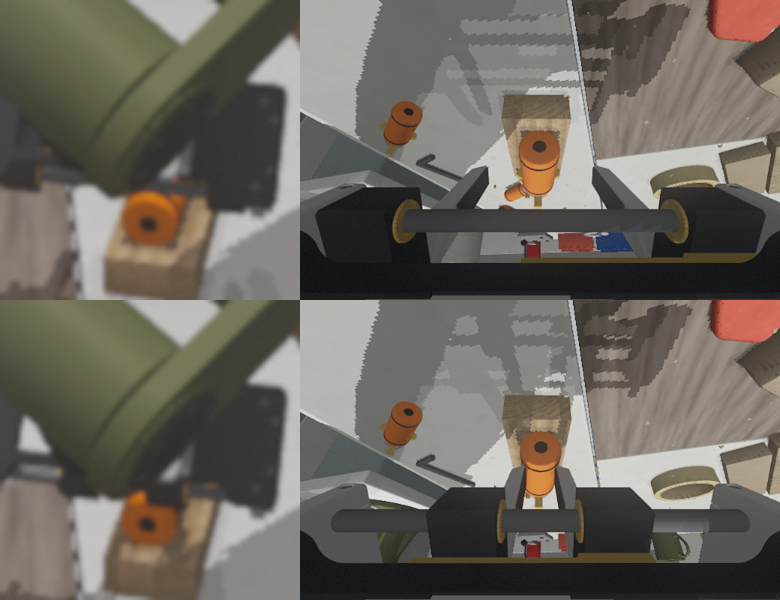

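```bash
python3 - <<'E'
from h import *
c=get_calibration("wrist");M=tool(dirv(73.5),-UP,np.radians(45),-1);T=np.array(ctrl.get_tool_pos());y=M[:,1];x=M[:,0];z=M[:,2]
s=lambda P:(proj(c,P)*.75+[300,300]).round().tolist()
print("tips",s([T+.0127*y,T-.0127*y,T]),"hold",s([T-.0188*z]))
o,_=ray(c,320,200);print("cam in tool",(M.T@(o-T)).round(4),c["fx"])
a=dirv(73.5);C=np.array([.505,.228,.048])
for h in (40,20,0,-20,-40,-60):print(h,s([C+a*h/1000]),s([C+a*h/1000+.0185*UP]))
for n in("top","side"):print(n,proj(get_calibration(n),[T]).round())
print(rpy(M),ctrl.get_ee_rot())
E
```

```text
tips [[551.0, 463.0], [528.0, 463.0], [539.0, 463.0]] hold [[539.0, 469.0]]
cam in tool [ 0.0677  0.0008 -0.2164] 278.3295212721506
40 [[539.0, 444.0]] [[539.0, 463.0]]
20 [[539.0, 456.0]] [[539.0, 474.0]]
0 [[539.0, 465.0]] [[539.0, 483.0]]
-20 [[539.0, 474.0]] [[539.0, 490.0]]
-40 [[539.0, 481.0]] [[539.0, 496.0]]
-60 [[540.0, 487.0]] [[540.0, 502.0]]
top [[235. 214.]]
side [[353. 255.]]
[3.14159265 0.78539816 1.282817  ] [-3.14147328  0.78541193  1.28288978]
```

```bash
python3 - <<'E'
from h import *
print(ctrl.get_gripper_width(),ctrl.get_finger_force());ctrl.hold(.1);print(ctrl.get_gripper_width(),ctrl.get_contact_force(),ctrl.get_finger_force())
w=capture("wrist");b=capture("side");cv2.imwrite("pics/d2.png",np.hstack([cv2.resize(w[140:300,240:400],(400,400),interpolation=cv2.INTER_CUBIC),cv2.resize(b[200:300,300:400],(400,400),interpolation=cv2.INTER_CUBIC)]))
E
```

```text
0.02537613418125711 3.9730907790362835
0.025634164710193637 [-1.21459185  0.21843636 -0.21771062] 3.97866552695632
```

View pics/d2.png

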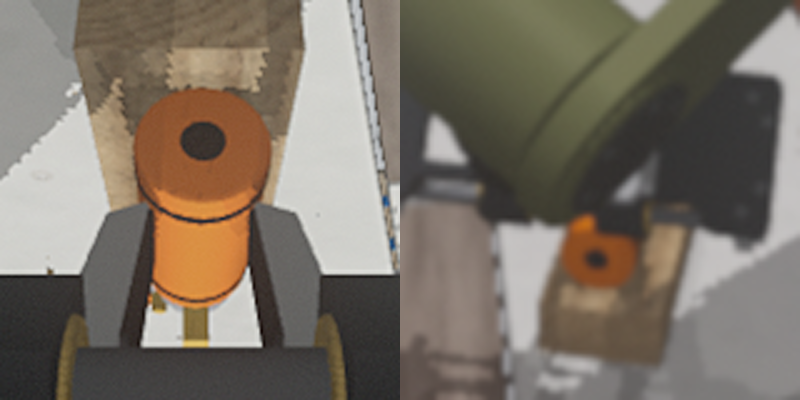

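The wrist crop shows the finger ends about 35 mm short of the stated TCP. The finger gap's size in pixels gives a depth of 0.185 m, where the TCP should be at about 0.22 m. The 25 mm chord on the handle agrees with that. So I'll advance about 37 mm further along the tool axis and check that the grip width is about 37 mm.

```bash
python3 - <<'E'
from h import *
ctrl.let_go()
M=tool(dirv(73.5),-UP,np.radians(45),-1);T=tcp(M,[.505,.228,.052])
for d in(.02,.03,.037):
    ctrl.servo_line(T+d*M[:,2],.08);f=ctrl.get_contact_force();print(d,np.round(f,1))
    if np.linalg.norm(f)>6:break
ctrl.clamp(8);w=ctrl.get_gripper_width();print("w",w,ctrl.get_contact_force())
if .034<w<.040:
    ctrl.clamp(30);print(ctrl.get_gripper_width(),ctrl.get_contact_force())
    ctrl.servo_line(T+d*M[:,2]+[0,0,.08],.12);print(ctrl.get_gripper_width(),ctrl.get_contact_force(),ctrl.get_t())
E
```

```text
0.02 [-0.8  0.7  0.4]
0.03 [-0.5  0.3  0.1]
0.037 [ 0.4  0.1 -0.5]
w 0.03714816989035538 [-2.04525667 -0.37817357  0.11789514]
0.03620164440442417 [-0.56530576 -0.11362895  1.18026058]
0.03637826365307239 [ 0.17829985 -0.04934387 -1.94960597] 17.8833
```

```bash
cat >> h.py <<'E'
H=-.054   # true grasp point, seen to lie some 35 mm further back than stated
def tcp2(M,g): return np.array(g)-M[:,2]*H
E
python3 - <<'E'
from h import *
for yaw in(60,75,50):
    F=tool(UP,dirv(yaw),np.radians(45),-1)
    if all(ctrl.ik(tcp2(F,[.47,-.06,h]),rpy(F)) is not None for h in(.05,.1,.15)):break
print("yaw",yaw)
ctrl.move_pose(tcp2(F,[.47,-.06,.15]),rpy(F))
print("w",ctrl.get_gripper_width(),np.round(ctrl.get_contact_force(),1))
ctrl.servo_line(tcp2(F,[.47,-.06,.082]),.12)
f0=ctrl.get_contact_force()[2];z=.082
while z>.046:
    z-=.002;ctrl.servo_line(tcp2(F,[.47,-.06,z]),.04);f=ctrl.get_contact_force()[2]
    if f-f0>3:break
print("z",z,f-f0,ctrl.get_t())
b=capture("side");w=capture("wrist")
cv2.imwrite("pics/e1.png",np.hstack([cv2.resize(b[120:270,280:430],(400,400),interpolation=cv2.INTER_CUBIC),cv2.resize(w[100:340,200:440],(400,400))]))
E
```

```text
yaw 60
w 0.03644809588783493 [-0.3  0.1 -1.7]
z 0.06399999999999999 5.791387589150286 22.3167
```

View pics/e1.png

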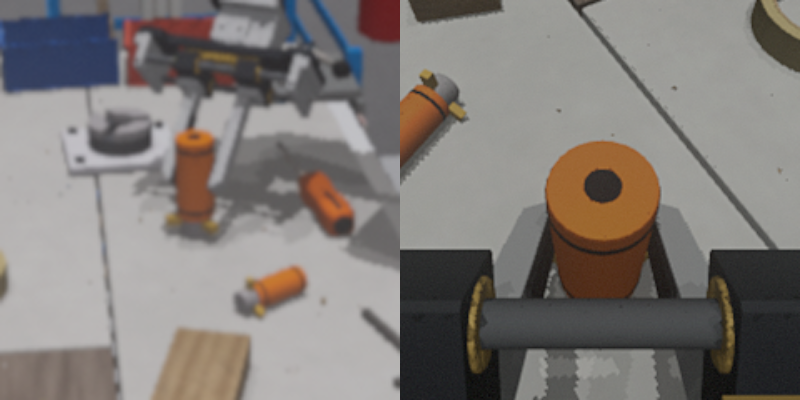

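The side crop shows the post upright on its foot at (195,190) with the gripper holding it, and contact was felt. I'll release it, back off, then look straight down on the seat and on the standing post with the wrist camera.

```bash
cat > look.py <<'E'
from h import *;import pickle
F=tool(UP,dirv(60),np.radians(45),-1)
ctrl.let_go()
T=tcp2(F,[.47,-.06,.064]);ctrl.servo_line(T-.09*F[:,2],.2)
def down(yaw): return np.stack([dirv(yaw),dirv(yaw-90),-UP],1)
D=down(-30);print(rpy(D))
for yaw in(-90,-60,-30,0,30,60,90):
    q=[ctrl.ik(p,rpy(down(yaw))) for p in([.521,-.243,.05],[.47,-.06,.1])];print(yaw,[None if x is None else round(x[5],2) for x in q])
out=[]
for n,p in(("seat",[.521,-.243,.15]),("post",[.47,-.06,.16])):
    ctrl.move_pose(p,rpy(D));c=get_calibration("wrist");w=capture("wrist");pickle.dump((c,w),open(n+".pkl","wb"))
    u,v=proj(c,[[p[0],p[1],.04 if n=="seat" else .1]])[0].round().astype(int);print(n,u,v)
    x0,y0=max(u-60,0),max(v-60,0);print("crop",x0,y0);k=w[y0:y0+120,x0:x0+120];out.append(cv2.resize(k,None,fx=390/120,fy=390/120,interpolation=cv2.INTER_CUBIC)[:390,:390])
cv2.imwrite("pics/f1.png",np.hstack(out));print(ctrl.get_t())
E
python3 look.py
```

```text
[ 3.14159265  0.         -0.52359878]
-90 [None, None]
-60 [np.float64(2.12), np.float64(2.41)]
-30 [np.float64(1.59), np.float64(1.89)]
0 [np.float64(1.07), np.float64(1.37)]
30 [np.float64(0.55), np.float64(0.84)]
60 [np.float64(0.02), np.float64(0.32)]
90 [np.float64(-0.5), np.float64(-0.2)]
seat 320 191
crop 260 131
post 320 202
crop 260 142
26.8417
```

View pics/f1.png

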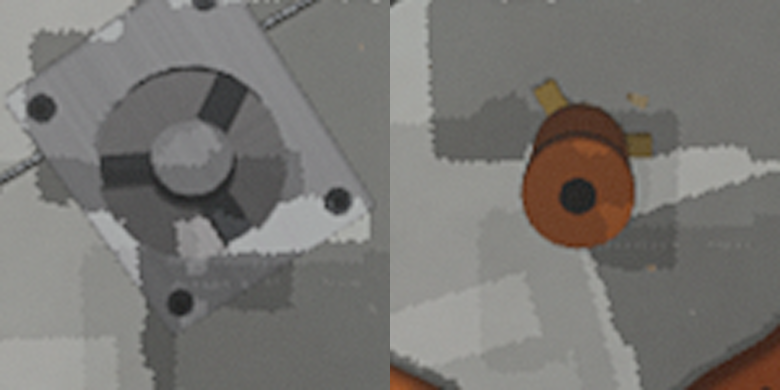

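The left crop shows the seat. The bore centre is at crop (193,159) and the slots run outward to about (231,91), (102,171) and (235,222). The right crop shows the standing post, its end-face hole at crop (188,196), lugs ending at about (151,90) and (261,144). I'll cast these into the world frame.

```bash
python3 - <<'E'
from h import *;import pickle
c,w=pickle.load(open("seat.pkl","rb"));f=120/390
P=lambda c,o,u,v,z:onz(c,o[0]+(u+.5)*f-.5,o[1]+(v+.5)*f-.5,z)[:2]
o=(260,131);C=P(c,o,193.5,159,.04);print("seat",C)
for e in((98,160),(290,160),(194,66)):print("r",np.linalg.norm(P(c,o,*e,.04)-C))
for s,z in(((231,91),.04),((102,171),.04),((235,222),.04)):
    d=P(c,o,*s,z)-C;print("slot",np.degrees(np.arctan2(d[1],d[0])),np.linalg.norm(d))
c,w=pickle.load(open("post.pkl","rb"));o=(260,142)
h=cv2.cvtColor(w,cv2.COLOR_BGR2HSV);Q=P(c,o,188,196,.1);print("post",Q)
for e in((132,190),(245,190)):print("top edge",P(c,o,*e,.1))
for s in((151,90),(261,144)):
    d=P(c,o,*s,.02)-Q;print("lug",np.degrees(np.arctan2(d[1],d[0])),np.linalg.norm(d))
E
```

```text
seat [ 0.53322832 -0.24864025]
r 0.034773817414914136
r 0.03514146438895582
r 0.03343080370661063
slot -58.61886299471027 0.02802779414813318
slot 67.56723192806074 0.03370672623806643
slot -176.93875875822474 0.028135619872981847
post [ 0.47083292 -0.05793723]
top edge [ 0.48132628 -0.04367864]
top edge [ 0.46354209 -0.07442253]
lug 3.2407093745388638 0.027735476664626255
lug -117.02719160618682 0.02862059186723768
```

```bash
python3 - <<'E'
from h import *
for n,s0 in(("top",(389.3,202.3)),("side",None)):
    c=get_calibration(n)
    if n=="top":
        print("cast seat from top",onz(c,*s0,.04))
        a=cv2.imread("pics/top0.png");h=cv2.cvtColor(a,cv2.COLOR_BGR2HSV)
        k=cv2.inRange(h,(0,0,150),(180,60,255));k[:, :365]=0;k[:,412:]=0;k[:180]=0;k[227:]=0
        # plate bolt-head square in crop: (517,75),(615,68),(632,190),(532,200)
        B=[(350+(x-420)/4,170+y/4) for x,y in((517,75),(615,68),(632,190),(532,200))]
        Bw=np.array([onz(c,*p,.014)[:2] for p in B]);print("bolts",Bw.round(3).tolist(),Bw.mean(0))
        e=Bw[2]+Bw[3]-Bw[0]-Bw[1];print("plate x dir",np.degrees(np.arctan2(e[1],e[0])))
    print(n,"proj seat wrist",proj(c,[[.5332,-.2486,.04]]),"post",proj(c,[[.4708,-.0579,.1]]))
# side0 boss location in e1 crop: centre ~(120,118)*150/400+(280,120)
c=get_calibration("side");print("side cast",onz(c,280+120*150/400,120+118*150/400,.04))
s=onz(c,280+195*150/400,120+136*150/400,.1);print("post top from side",s)
w=__import__("pickle").load(open("seat.pkl","rb"))[0]
f=120/390;Bw=np.array([onz(w,260+x*f,131+y*f,.014)[:2] for x,y in((204,2),(41,108),(180,302),(338,200))]);print("bolts wrist",Bw.round(4).tolist(),Bw.mean(0))
e=(Bw[3]+Bw[2]-Bw[0]-Bw[1]);g=Bw[0]+Bw[3]-Bw[1]-Bw[2];print([np.degrees(np.arctan2(v[1],v[0])) for v in(e,g)],np.linalg.norm(e)/2,np.linalg.norm(g)/2)
E
```

```text
cast seat from top [ 0.52617228 -0.24436725  0.04      ]
bolts [[0.574, -0.206], [0.578, -0.281], [0.483, -0.288], [0.477, -0.212]] [ 0.52822259 -0.24693903]
plate x dir -175.99582287151384
top proj seat wrist [[390.58279426 199.94988859]] post [[327.77334351 219.30920654]]
side proj seat wrist [[323.74361429 164.41901166]] post [[353.13999394 171.19425682]]
side cast [ 0.52956498 -0.24940045  0.04      ]
post top from side [ 0.4707042  -0.05906662  0.1       ]
bolts wrist [[0.5789, -0.28], [0.5758, -0.2053], [0.4805, -0.2122], [0.4859, -0.2881]] [ 0.53026296 -0.24641044]
[np.float64(-175.45537959981786), np.float64(-86.77182202563219)] 0.09444039014976416 0.07537723273187362
```

The estimates agree:

| Item | x (m) | y (m) | Angle (mod 120°) |
|---|---|---|---|
| Seat centre | 0.531 | −0.2475 | slots at 64° |
| Post | 0.4707 | −0.058 | lugs at 3° |

I'll take the post by the upper end of the handle and set its lugs on the rim 40° short of the slots.

```bash
cat >> h.py <<'E'
def down(yaw): return np.stack([dirv(yaw),dirv(yaw-90),-UP],1)
E
python3 - <<'E'
from h import *
p=np.array([.4707,-.058]);s=np.array([.531,-.2475])
D=down(-30)
ctrl.move_pose([*p,.10],rpy(D));ctrl.servo_line([*p,.031],.12);print(np.round(ctrl.get_contact_force(),1))
ctrl.clamp(5);print("w",ctrl.get_gripper_width());ctrl.clamp(25);w=ctrl.get_gripper_width();print("w",w,np.round(ctrl.get_contact_force(),1))
assert .034<w<.040
ctrl.servo_line([*p,.101],.15);print("w",ctrl.get_gripper_width(),np.round(ctrl.get_contact_force(),1))
D=down(-9)
ctrl.move_pose([*s,.101],rpy(D));f0=np.array(ctrl.get_contact_force());print("f0",f0.round(1))
ctrl.servo_line([*s,.074],.1)
z=.074
while z>.050:
    z-=.002;ctrl.servo_line([*s,z],.04);f=np.array(ctrl.get_contact_force())-f0
    if abs(f).max()>2.5:break
print("foot",z-.031,f.round(1),ctrl.get_moment(),ctrl.get_t())
E
```

```text
[-0.5 -0.5  0.1]
w 0.03640013933076418
w 0.03632220186192236 [-0.7 -0.4 -1.1]
w 0.0364467834627953 [-0.6  0.5 -2.4]
f0 [-0.5  0.3 -1.8]
foot 0.026999999999999982 [-0.2  1.7  8.1] [ 0.50233419  0.3324598  -0.02135195] 32.9
```

Contact came with the foot 27–28 mm above the table, so the lugs are resting on the rim at 8 N. Now I'll turn under light pressure.

```bash
python3 - <<'E'
from h import *
s=np.array(ctrl.get_tool_pos())[:2];s=np.array([.531,-.2475]);z=.058;f0=-1.8;yaw=-9
while yaw<50 and z>.0505 and ctrl.get_t()<48:
    yaw+=4
    ctrl.servo_line([*s,z],.02,rpy(down(yaw)))
    F=np.array(ctrl.get_contact_force());f=F[2]-f0
    n=0
    while f<4 and z>.0505 and n<3:
        z-=.0015;n+=1;ctrl.servo_line([*s,z],.05);F=np.array(ctrl.get_contact_force());f=F[2]-f0
    if f>14: z+=.0005
    print(yaw,round(z-.031,4),F.round(1),round(float(ctrl.get_moment()[2]),2),round(ctrl.get_t(),1))
E
```

```text
-5 0.027 [-1.3  2.7  6.3] 0.02 33.1
-1 0.027 [-1.4  2.9  6.7] 0.05 33.4
3 0.027 [-1.2  3.4  6.1] 0.02 33.6
7 0.027 [-1.2  2.9  6.5] 0.0 33.9
11 0.027 [-2.2  4.2  7.3] 0.04 34.1
15 0.027 [-2.1  4.7  6.7] 0.01 34.4
19 0.027 [-1.1  4.7  6.8] -0.05 34.6
23 0.027 [-1.8  4.5  6.7] 0.01 34.9
27 0.027 [-2.7  4.6  7.4] -0.02 35.1
31 0.0225 [ 1.7  4.8 -2. ] 0.0 36.1
35 0.0195 [-0.7  6.9  4.3] -0.03 36.9
```

It dropped at yaw 31° and touched bottom with the foot at 20 mm. I'll release it, retreat, and check with the cameras numerically.

```bash
python3 - <<'E'
from h import *
s=[.531,-.2475]
D=down(31);ctrl.servo_line([*s,.0505],.05,rpy(D))
ctrl.servo_line([*s,.0495],.05);print(np.round(ctrl.get_contact_force(),1))
ctrl.let_go();ctrl.servo_line([*s,.15],.15);ctrl.move_pose([.45,-.13,.2],rpy(D))
for n in("top","side"):
    c=get_calibration(n);im=capture(n);cv2.imwrite(f"pics/end_{n}.png",im)
    h=cv2.cvtColor(im,cv2.COLOR_BGR2HSV);m=cv2.inRange(h,(5,150,70),(18,255,255))
    u,v=proj(c,[[*s,.08]])[0].astype(int);k=np.zeros_like(m);k[v-30:v+30,u-20:u+20]=m[v-30:v+30,u-20:u+20]
    print(n,cv2.boundingRect(cv2.findNonZero(k)),"expect home top/bottom",proj(c,[[*s,.12],[*s,.04],[*s,.128]]).round(1).tolist())
print(ctrl.get_t(),np.round(ctrl.get_contact_force(),1))
b=cv2.imread("pics/end_side.png");t=cv2.imread("pics/end_top.png")
cv2.imwrite("pics/g1.png",np.hstack([cv2.resize(b[80:240,240:440],(500,400),interpolation=cv2.INTER_CUBIC),cv2.resize(t[160:240,340:400],(300,400))]))
E
```

```text
[-1.1  8.6 11.9]
top (0, 0, 0, 0) expect home top/bottom [[395.8, 195.2], [390.3, 200.7], [396.4, 194.6]]
side (318, 135, 14, 28) expect home top/bottom [[323.8, 138.0], [324.5, 164.5], [323.7, 135.2]]
39.9667 [ 0.1 -0.6 -1. ]
```

View pics/g1.png

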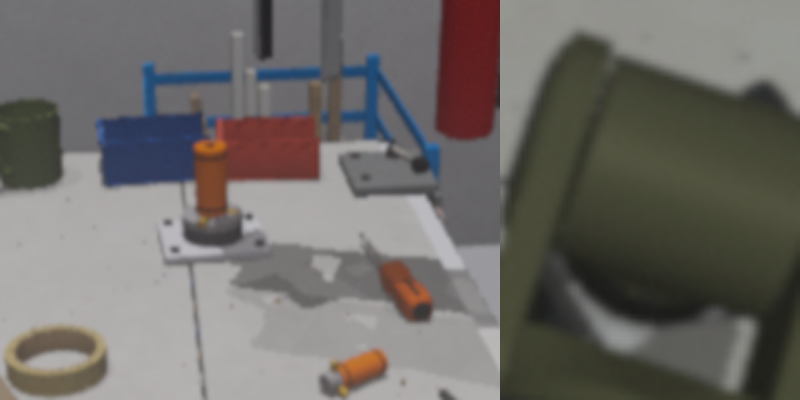

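The side crop shows the post upright in the boss at (210,190), its handle's lower end on the rim and the brass lugs inside the slots. The mask's top row, 135, matches the fully home height: centre 138 less about 3 px for the face. The other tools in view are undisturbed.

```bash
python3 -c "
from bench import job_done
print(job_done())"
```

```text
the job is handed in; nothing more can be done
None
```

The post was stood upright on the saw table and let go, then taken again by its upper end, set on the seat rim and turned until it dropped fully home; I handed the job in at about 40 s, with no other tool in view disturbed, after a first grasp that slipped off because the fingers end about 35 mm short of the stated TCP.

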